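# Raise the lane barrier and push the candle in

### The job

Open the cooling lane and put the brown candle away in it: push the yellow barrier arm up past its balance point so that it stays raised by itself, then gently push the brown candle along between the rails until all of it is beyond the line of the barrier. Do not grip, lift or knock over the candle, leave it standing between the rails with the barrier still raised, and leave the other things that stand beside the lane where they are.

Things in the scene. Friction and masses are not known exactly. Their poses are not given: they have to be found in the camera images.
- lane: Fixed cooling lane. Origin on the table, midway between the rails, under the barrier; x points along the lane into it (away from the robot, turned a little), y left, z up. Two aluminium rails, 16 mm high, from x -165 to +120 mm, inner faces at y -42 and +42 mm, flared at the near end. A 55 mm high rest post at y = -66 mm carries the barrier's free end.
- end_stop (a point): Middle of the near face of the dark wooden end stop across the far end of the lane, at lane x = +120 mm, half way up; the stop is 30 mm high.
- barrier (a joint): Angle of the L-shaped yellow barrier arm, rad: 0 = down, level across the lane; it grows as the arm goes up and over to the left (lane +y) to its stop at 1.8, just past upright. The steel counterweight lets it fall shut below about 0.65 and fall open by itself above; raising it takes under 3 N at the push pad. Bar 14 x 14 mm, centre 62 mm above the table, from hinge to heel at lane y = -74 mm.
- barrier_hinge (a point): On the barrier's hinge axis (which runs along lane x), at lane (0, +95, +62) mm; all of the barrier moves in arcs about it. The grey hinge post (80 mm high, lane x +22 to +34, y +75 to +115 mm) stands behind it. Fully up, the barrier leans out to the left of this and the lane is clear.
- push_pad (a point): Centre of the black push pad (56 mm along lane x, 50 mm high) on the outer (lane -y) face of the upright plate at the barrier's heel; plate 60 mm wide, 8 thick, top 202 mm above the table, pad centre 174 mm (barrier down). Press it to the left (lane +y) and follow its arc about the hinge, up and over; a dead level push may slip or jam. The falling arm moves away from the finger.
- brown_candle: Loose russet-brown pillar candle with a grey top, round, 68 mm across, 82 mm high without the wick, 0.27 kg; origin at the centre of its underside. It stands on the table between the rails (its centre 75 to 100 mm before the barrier line).
- striped_candle: Bystander beside the lane: round candle in green and blue bands, 64 mm across, 84 mm high; origin at the centre of its underside.
- red_dye: Bystander beside the lane: brown dropper bottle with a red band on its label, 33 mm across, 102 mm high; origin at the centre of its underside.
- pink_mould: Bystander beside the lane: round pink mould, 68 mm across, 51 mm high; origin at the centre of its underside.
There are look-alikes about, which are no part of the job. What is shaped like the brown_candle but red or turquoise is not meant.

How it is judged (in metres and radians):
On the way, in this order (a step that is already met when the one before it is completed fails the run):
1. the barrier stays raised by itself, untouched, the candle still before it (value of joint barrier above 1.6 rad and contact force between each of the fingers, the arm and barrier below 0.2 N and x of brown_candle in the frame of lane below 0 m), for 0.3 s.
2. the whole candle is beyond the line of the barrier (x of brown_candle in the frame of lane above 0.038 m), for 0.2 s.
At the end, for the whole second after the job is handed in: The barrier stands raised (joint above 1.6 rad) by itself, and the brown candle stands upright and still on the table between the rails, its centre at least 38 mm beyond the barrier's line and within 20 mm of the lane's middle; the bystanders stand within 30 mm of where they were (value of joint barrier above 1.6 rad and x of brown_candle in the frame of lane above 0.038 m and y of brown_candle in the frame of lane between -0.02 and 0.02 m and angle between brown_candle's own z axis and vertical below 0.1 rad and height (world z) of brown_candle below 0.006 m and linear speed of brown_candle below 0.01 m/s and distance of each of striped_candle, red_dye, pink_mould from where it was at the start of the episode below 0.03 m and angle between each of striped_candle, red_dye, pink_mould's own z axis and vertical below 0.3 rad); the robot touches nothing.
It fails at once if the brown candle is lifted (height (world z) of brown_candle above 0.02 m).
It fails at once if the brown candle is tipped (angle between brown_candle's own z axis and vertical above 0.4 rad).
It fails at once if the brown candle is gripped or pressed hard (over 25 N) (contact force between the fingers and brown_candle above 25 N).
It fails at once if the barrier is gripped or pressed hard (over 25 N) (contact force between the fingers and barrier above 25 N).
It fails at once if the striped candle, the red dye bottle or the pink mould is knocked away (over 30 mm) (distance of any of striped_candle, red_dye, pink_mould from where it was at the start of the episode above 0.03 m).
It also fails if it takes over 53 s, if anything falls off the work surface, if the arm or the gripper's body presses on something with over 40 N, if the wrist force passes 120 N, or if a joint passes its speed limit or range.

### The arm

A 6-joint arm with a two-finger parallel gripper is mounted at the origin on a cart in front of the work surface, level with it; the furniture and walls round the work are solid. World frame = base frame: x ahead of the robot, y to its left, z up, the work surface at z = 0. Lengths are in m, angles in degrees, forces in N, time in s.
With the tool pointing down it reaches from about 0.15 to 0.775 m from the base axis. Payload 6.1 kg.
Tool frame: the origin (TCP) lies at the very end of the fingers, on their centre line; the grasp point (between the pads) lies 19 mm behind it; z points along the fingers, x is the direction in which the jaws open and shut, and the axes are right-handed (so a half turn about z gives the same grasp; the last joint's range is limited). The gripper opens to 85 mm and grips with 20 to 120 N. Pads are 22 mm wide; open, the fingers measure 114 mm over their backs; the gripper's body (76 mm by 85 mm) begins 54 mm behind the grasp point. The pads swing forward as they close: fully open they stand 13 mm farther back than shut.
Start: joints at [63.312, 7.208, -2.269, 80.523, 0, 90], TCP at [0.236, 0.469, 0.207] pointing down, gripper open.
Joint ranges: [-155.77, 155.77], [-54.66, 111.73], [-72.52, 77.12], [-102.08, 115.82], [-83.92, 84.16], [-180, 180]. Speed limits (degrees/s): [136.94, 136.94, 172.46, 180, 180, 180].

### API

Orientations are given as [roll, pitch, yaw] about the fixed x, y, z axes, in that order (R = Rz(yaw) Ry(pitch) Rx(roll)).
In Python, from rig import env, optics gives the robot as it stands. The module is installed in compiled form; this text tells all that it offers.
- The arm moves only by the tool arm_command, never from a script. Its argument "motion" is a list of rows, each a list of 3 entries, a list of its own where there are three numbers: the turn, a rotation vector about the tool's x, y, z in degrees, then the shift along the tool's x, y, z in m, then the opening, from -1 (shut) to 1 (fully open). In form: [[[rx, ry, rz], [x, y, z], hand], ...]. A call has 1 to 12 rows; each row shifts and turns the commanded pose from where the row before left it, along the tool's axes as they then stand; what a row does not reach is not made up. A row lasts 1/12 s, in which the tool goes at most 41.7 mm and 7.16 degrees, less where a joint would pass 70% of its speed; a pose out of reach is approached as far as the arm can. A call is refused whole if a number of a shift passes 0.0417 or a number of a turn 7.16, either way. A call with a gripper value outside its range is refused whole. The fingers move at their own pace and stop on an object; "newtons" is the grip in N (left out, the last holds). Time passes only in rows, so rows that do not move let the fingers close. It gives the time, the measured TCP pose, the force and the opening at its end, in the units of the state.
- env.sense(): the state, without advancing time (a new reading comes with each control period).
- optics.snapshot(name): name is "side" or "top"; returns (picture, depth): 384x512x3 uint8, blue, green, red; 384x512 float32, m along the optical axis (not along the pixel's ray), 0 where there is no reading.
- optics.camera_model(name): a dict with "camera_matrix" (3x3 intrinsics, pixels), "dist_coeffs" ([k1, k2, p1, p2, k3] as OpenCV has them; the pictures are not rectified), "cam_to_world" (4x4, takes a point from camera to world coordinates). Camera axes: x right, y down, z forward; pixel columns grow to the right and rows downward; lengths in m; the calibration is good to about 2 mm. A picture is of the moment at which its call begins. camera_model takes no time and is no camera call.
- env.close_job(): hands the job in, once; it reports no verdict.
The state is a dict: "t": time; "joint_positions": joint angles; "qd": joint speeds; "effort": joint torques, N m; "ee_pos": TCP position; "orientation": TCP orientation; "wrist_force": force on the tool from outside, world axes, zero at the start; "torque": the same for the moment, N m; "finger_gap": finger opening in m.
Only numpy, scipy, OpenCV 4.12 (cv2) and the standard library are available. Lean on these libraries where they do the work, as an engineer would, in place of code of your own. Each camera call takes 0.05 s, during which the arm holds its last target.

## Working session

There is one attempt and no reset: what is moved stays moved. The work goes in short steps, Python scripts to look and compute and a tool call to move; the robot and the scene stay as the last step left them, time stands still between calls to the robot, and variables do not carry over. Pictures are saved under pics/ and viewed, and the job is handed in when it is done.

Besides the shell and the picture viewer there is one more tool, called as name(argument=value, ...), one argument or row to a line, values as JSON. arm_command: Moves the arm, as the interface text tells. Its arguments: {"type":"object","properties":{"motion":{"type":"array","items":{"type":"array"}},"newtons":{"type":"number"}},"required":["motion"]}

```bash
mkdir -p pics; ls; python3 - <<'E'
from rig import env, optics
import cv2, numpy as np
s=env.sense(); print(s)
for n in ("top","side"):
    p,d=optics.snapshot(n); cv2.imwrite(f"pics/{n}0.png",p); np.save(f"pics/{n}0.npy",d)
    m=optics.camera_model(n); print(n,m)
E
```

```text
pics
{'t': 0.0, 'joint_positions': array([ 6.33109876e+01,  7.24416357e+00, -2.32614053e+00,  8.05229369e+01,
        5.27637571e-04,  8.99984620e+01]), 'qd': array([-0.00629213, -0.11276925,  0.07121794, -0.05816184, -0.05981989,
        0.06916166]), 'effort': array([-9.58581609e-05, -4.35913110e+01,  3.52925920e+01,  1.73769338e-02,
       -5.43255987e-05,  1.50308114e-05]), 'ee_pos': array([0.2356046 , 0.46867804, 0.20610411]), 'orientation': array([-1.79999470e+02,  9.32409646e-02,  6.33125256e+01]), 'wrist_force': array([-0.16399894, -0.31891791,  0.38972704]), 'torque': array([-0.00364364, -0.0215277 ,  0.03780744]), 'finger_gap': 0.0855312476113839}
top {'camera_matrix': array([[408.34941765,   0.        , 257.82012437],
       [  0.        , 408.34941765, 190.66470033],
       [  0.        ,   0.        ,   1.        ]]), 'dist_coeffs': array([-0.02719239,  0.        ,  0.        ,  0.        ,  0.        ]), 'cam_to_world': array([[ 0.00654401, -0.98616781,  0.16562073,  0.37405078],
       [-0.99993142, -0.00484475,  0.01066186,  0.01754035],
       [-0.009712  , -0.16567914, -0.98613189,  1.30098588],
       [ 0.        ,  0.        ,  0.        ,  1.        ]])}
side {'camera_matrix': array([[456.32394147,   0.        , 250.35588677],
       [  0.        , 456.32394147, 196.15322756],
       [  0.        ,   0.        ,   1.        ]]), 'dist_coeffs': array([0.05773019, 0.        , 0.        , 0.        , 0.        ]), 'cam_to_world': array([[ 0.87601311, -0.22032469,  0.42901988,  0.12285349],
       [-0.48177685, -0.35885249,  0.79944728, -0.85264511],
       [-0.02218313, -0.90701815, -0.42050682,  0.57624961],
       [ 0.        ,  0.        ,  0.        ,  1.        ]])}
```

View pics/top0.png

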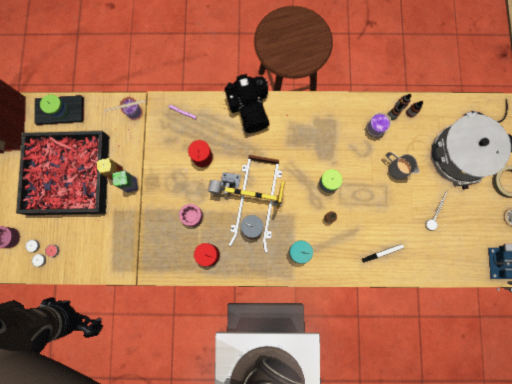

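View pics/side0.png

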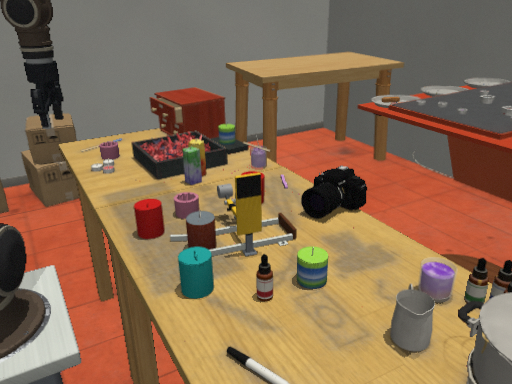

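The top view shows the lane at about (255,205), with a grey-topped candle between the rails at (251,227). The red candles are at (200,152) and (206,254), and the turquoise one is at (301,252). In the side view the russet body is at (201,230). Next I'll enlarge this area and measure it.

```bash
cat > h.py <<'E'
import numpy as np, cv2
from rig import env, optics
def pts(n,uv,z=None,d=None):
    m=optics.camera_model(n); K=m["camera_matrix"];T=np.array(m["cam_to_world"])
    uv=np.array(uv,float).reshape(-1,1,2)
    r=cv2.undistortPoints(uv,K,m["dist_coeffs"]).reshape(-1,2)
    r=np.c_[r,np.ones(len(r))]
    if d is not None:
        return (r*np.array(d).reshape(-1,1))@T[:3,:3].T+T[:3,3]
    w=r@T[:3,:3].T; s=(z-T[2,3])/w[:,2]
    return T[:3,3]+w*s[:,None]
def proj(n,P):
    m=optics.camera_model(n);T=np.linalg.inv(m["cam_to_world"])
    return cv2.projectPoints(np.array(P,float).reshape(-1,3),cv2.Rodrigues(T[:3,:3])[0],T[:3,3],m["camera_matrix"],np.array(m["dist_coeffs"]))[0].reshape(-1,2)
def cloud(n,d):
    v,u=np.mgrid[0:384,0:512]
    return pts(n,np.stack([u,v],-1).reshape(-1,2),d=d.reshape(-1)).reshape(384,512,3)
E
python3 - <<'E'
from h import *
a=cv2.imread("pics/top0.png");b=cv2.imread("pics/side0.png")
cv2.imwrite("pics/topc.png",cv2.resize(a[140:270,175:345],None,fx=4.5,fy=4.5,interpolation=cv2.INTER_CUBIC))
cv2.imwrite("pics/sidec.png",cv2.resize(b[160:310,130:340],None,fx=3.8,fy=3.8,interpolation=cv2.INTER_CUBIC))
C=cloud("top",np.load("pics/top0.npy"))
for z0,z1 in((.012,.02),(.025,.034),(.078,.086),(.19,.21)):
    m=(C[...,2]>z0)&(C[...,2]<z1); m[:140]=0;m[270:]=0;m[:,:175]=0;m[:,345:]=0
    n,l,st,c=cv2.connectedComponentsWithStats(m.astype(np.uint8))
    for i in range(1,n):
        if st[i,4]>8: print(z0,st[i],C[l==i].mean(0).round(4), np.ptp(C[l==i],axis=0).round(3))
E
```

```text
0.012 [243 158   7  32  67] [0.6448 0.0698 0.0156] [0.102 0.019 0.008]
0.012 [271 163   7  32  68] [ 0.63   -0.0208  0.0154] [0.102 0.019 0.007]
0.012 [228 195  16  51 109] [0.4946 0.0969 0.0154] [0.159 0.045 0.008]
0.012 [268 200   4   8  17] [ 0.5489 -0.0071  0.0154] [0.023 0.01  0.008]
0.012 [263 213   7  39  83] [0.4587 0.0063 0.0156] [0.119 0.019 0.008]
0.025 [248 155  31   8  87] [0.6929 0.0143 0.0291] [0.024 0.096 0.008]
0.025 [182 207   8  10  14] [0.522  0.26   0.0292] [0.029 0.02  0.009]
0.078 [188 140  22  21 317] [0.7048 0.2155 0.0817] [0.065 0.065 0.008]
0.078 [227 178   7   5  15] [0.6124 0.1172 0.0802] [0.012 0.018 0.004]
0.078 [218 187   2   6   9] [0.5822 0.1499 0.0843] [0.015 0.003 0.006]
0.078 [240 215  23  23 348] [0.4722 0.0498 0.0813] [0.066 0.066 0.008]
0.078 [290 240  23  24 379] [ 0.3981 -0.0981  0.0816] [0.067 0.065 0.008]
0.078 [193 243  23  23 367] [0.3873 0.1876 0.0812] [0.065 0.066 0.008]
0.19 [278 181   7  22  70] [ 0.5583 -0.0332  0.2001] [0.057 0.017 0.015]
```

View pics/topc.png

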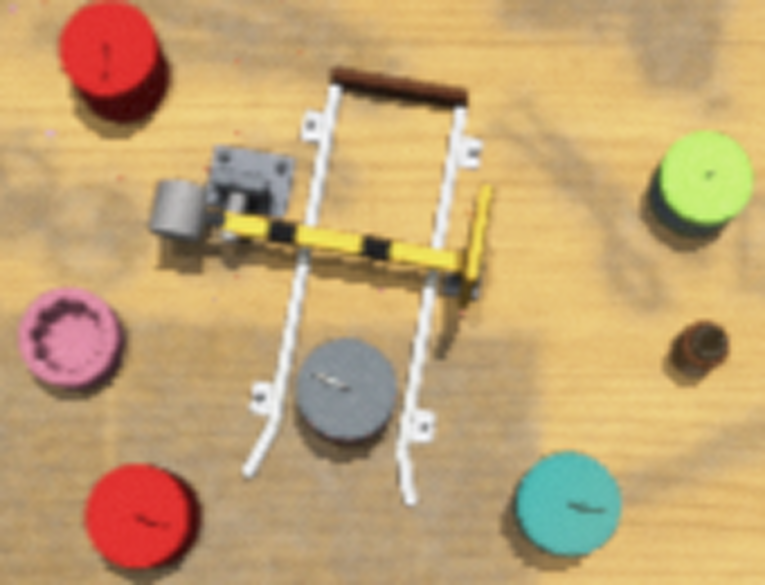

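View pics/sidec.png

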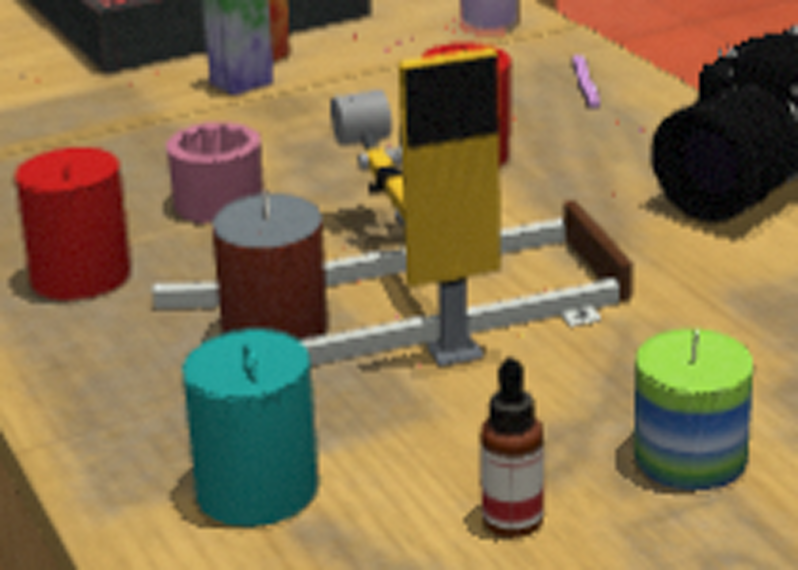

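```bash
python3 - <<'E'
from h import *
from scipy.optimize import least_squares
C=cloud("top",np.load("pics/top0.npy"))
R=[]
for (x0,x1,y0,y1) in((243,250,158,190),(271,278,163,195),(263,270,213,240),(236,246,195,230)):
    P=C[y0:y1,x0:x1].reshape(-1,3);P=P[(P[:,2]>.0135)&(P[:,2]<.018)];R.append(P)
for P in R:
    f=cv2.fitLine(P[:,:2].astype(np.float32),cv2.DIST_HUBER,0,.01,.01).ravel();print(len(P),np.degrees(np.arctan2(f[1],f[0])),f[2:])
P=C[155:163,248:279].reshape(-1,3);S=P[(P[:,2]>.026)&(P[:,2]<.034)]
f=cv2.fitLine(S[:,:2].astype(np.float32),cv2.DIST_HUBER,0,.01,.01).ravel();print("stop",np.degrees(np.arctan2(f[1],f[0])),f[2:])
r=np.array([c[:2] for c in S])
print(cv2.minAreaRect(S[:,:2].astype(np.float32)))
P=C[178:206,275:288].reshape(-1,3);Q=P[(P[:,2]>.195)&(P[:,2]<.206)]
print("plate",cv2.minAreaRect(Q[:,:2].astype(np.float32)),Q.mean(0))
B=C[180:206,222:280].reshape(-1,3);Q=B[(B[:,2]>.064)&(B[:,2]<.074)]
print("bar",cv2.minAreaRect(Q[:,:2].astype(np.float32)),Q.mean(0))
cv2.imwrite("pics/x.png",a) if 0 else None
E
```

```text
44 -9.683298 [0.6517228  0.06857872]
50 -9.384047 [ 0.6258782  -0.01976631]
43 -10.105347 [0.47505355 0.0054532 ]
44 -9.755184 [0.5209913  0.09106371]
stop 80.007904 [0.6927898  0.01358448]
((0.6940295100212097, 0.014890849590301514), (0.09813912212848663, 0.010732945054769516), 79.55120086669922)
plate ((0.5584619045257568, -0.03341268002986908), (0.008706299588084221, 0.0568387545645237), 79.9947509765625) [ 0.55870273 -0.03336656  0.20029844]
bar ((0.5833765268325806, 0.05640747770667076), (0.1759042739868164, 0.036608655005693436), 81.31106567382812) [0.57563977 0.06096961 0.06824716]
```

The candidates are the grey-topped russet candle at (251,227) in the top view, red at (200,152) and (206,254), and turquoise at (301,252). Only the one between the rails has a russet body and a grey top, and the side crop confirms it.

- **Lane:** origin ≈ (0.571, 0.036), yaw ≈ -9.9°. The rails check out as symmetric and the plate sits at lane y ≈ -72 mm.
- **Brown candle:** lane ≈ (-0.099, -0.004).

I'll approach the push pad from above and to the right with the fingers shut.

arm_command(
  motion=[
    [[0,0,-5.6],[0,0,-0.033],-1],
    [[0,0,-5.6],[0,0,-0.033],-1],
    [[0,0,-5.6],[0,0,-0.033],-1],
    [[0,0,0],[-0.0277,0.0225,0],-1],
    [[0,0,0],[-0.0277,0.0225,0],-1],
    [[0,0,0],[-0.0277,0.0225,0],-1],
    [[0,0,0],[-0.0277,0.0225,0],-1],
    [[0,0,0],[-0.0277,0.0225,0],-1],
    [[0,0,0],[-0.0277,0.0225,0],-1],
    [[0,0,0],[-0.0277,0.0225,0],-1],
    [[0,0,0],[-0.0277,0.0225,0],-1],
    [[0,0,0],[-0.0277,0.0225,0],-1],
  ],
)

```text
t: 1.1
ee_pos: [0.3927, 0.187, 0.3057]
orientation: [-180.0, 0.0, 80.1]
wrist_force: [1.0, 0.0, -0.0]
finger_gap: -0.0
```

arm_command(
  motion=[
    [[0,0,0],[-0.0277,0.0225,0],-1],
    [[0,0,0],[-0.0277,0.0225,0],-1],
    [[0,0,0],[-0.0277,0.0225,0],-1],
    [[0,0,0],[-0.0277,0.0225,0],-1],
    [[0,0,0],[-0.0277,0.0225,0],-1],
    [[0,0,0],[-0.0277,0.0225,0],-1],
    [[0,0,0],[-0.0277,0.0225,0],-1],
    [[0,0,0],[0,0,0],-1],
    [[0,0,0],[0,0,0],-1],
    [[0,0,0],[0,0,0],-1],
  ],
)

```text
t: 1.93
ee_pos: [0.5141, -0.0294, 0.3054]
orientation: [-179.9, -0.0, 80.1]
wrist_force: [0.4, 0.8, -0.0]
finger_gap: -0.0
```

arm_command(
  motion=[
    [[0,0,0],[-0.025,0.0225,0],-1],
    [[0,0,0],[-0.025,0.0225,0],-1],
    [[0,0,0],[0,0,0.033],-1],
    [[0,0,0],[0,0,0.033],-1],
    [[0,0,0],[0,0,0.033],-1],
    [[0,0,0],[0,0,0.033],-1],
    [[0,0,0],[0,0,0],-1],
    [[0,0,0],[0,0,0],-1],
  ],
)

```text
t: 2.6
ee_pos: [0.5485, -0.085, 0.1732]
orientation: [-179.8, -0.0, 80.2]
wrist_force: [-0.4, -0.3, 1.0]
finger_gap: 0.0004
```

```bash
cat >> h.py <<'E'
def lane(p):
    a=np.radians(-9.9);e=np.array([np.cos(a),np.sin(a)]);r=np.array(p[:2])-[.5709,.0364]
    return np.round([r@e, r@[-e[1],e[0]], p[2]],4)
E
cat > look.py <<'E'
from h import *
import sys
k=sys.argv[1]
s=env.sense();print(s["t"],lane(s["ee_pos"]),s["wrist_force"].round(1))
a,_=optics.snapshot("top");b,_=optics.snapshot("side")
a=cv2.resize(a[140:270,175:345],(510,390),interpolation=cv2.INTER_CUBIC)
b=cv2.resize(b[80:310,130:340],(356,390),interpolation=cv2.INTER_CUBIC)
o=np.hstack([a,b]);cv2.imwrite(f"pics/l{k}.png",cv2.resize(o,(798,360)))
E
python3 look.py 1
```

```text
2.6 [-0.0012 -0.1234  0.1732] [-0.4 -0.3  1. ]
```

View pics/l1.png

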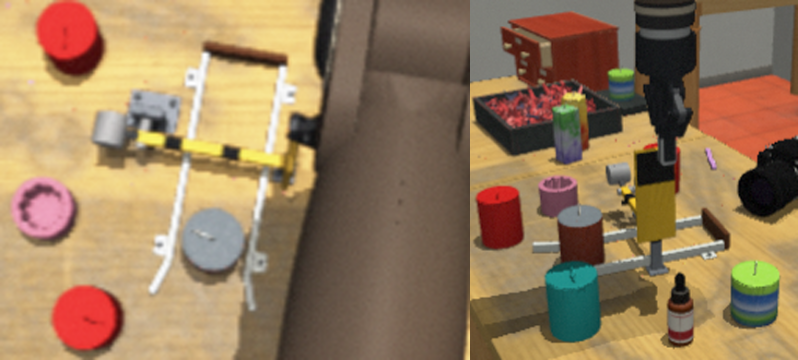

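The finger is beside the pad, with the tip at about (665,160) in the side half. Next I'll creep left to make contact.

arm_command(
  motion=[
    [[0,0,0],[0.01,0,0],-1],
    [[0,0,0],[0.008,0,0],-1],
    [[0,0,0],[0.003,0,0],-1],
    [[0,0,0],[0.003,0,0],-1],
    [[0,0,0],[0,0,0],-1],
  ],
)

```text
t: 3.12
ee_pos: [0.5546, -0.0619, 0.1744]
orientation: [180.0, -0.0, 80.2]
wrist_force: [0.2, 0.9, 0.2]
finger_gap: 0.0001
```

arm_command(
  motion=[
    [[0,0,0],[0.003,0,0],-1],
    [[0,0,0],[0.002,0,0],-1],
    [[0,0,0],[0,0,0],-1],
  ],
)

```text
t: 3.37
ee_pos: [0.5551, -0.0576, 0.1738]
orientation: [-180.0, -0.0, 80.1]
wrist_force: [-0.4, 0.7, -0.5]
finger_gap: -0.0001
```

arm_command(
  motion=[
    [[0,0,0],[0.002,0,0],-1],
    [[0,0,0],[0.002,0,0],-1],
    [[0,0,0],[0,0,0],-1],
  ],
)

```text
t: 3.62
ee_pos: [0.5558, -0.0537, 0.1738]
orientation: [-180.0, -0.0, 80.1]
wrist_force: [0.1, -0.9, 0.2]
finger_gap: -0.0002
```

arm_command(
  motion=[
    [[0,0,0],[0.002,0,0],-1],
    [[0,0,0],[0.002,0,0],-1],
    [[0,0,0],[0,0,0],-1],
  ],
)

```text
t: 3.87
ee_pos: [0.5565, -0.0496, 0.1739]
orientation: [-180.0, -0.0, 80.1]
wrist_force: [0.6, 1.2, -0.2]
finger_gap: -0.0003
```

```bash
python3 look.py 2
```

```text
3.8667 [ 0.0006 -0.0872  0.1739] [ 0.6  1.2 -0.2]
```

View pics/l2.png

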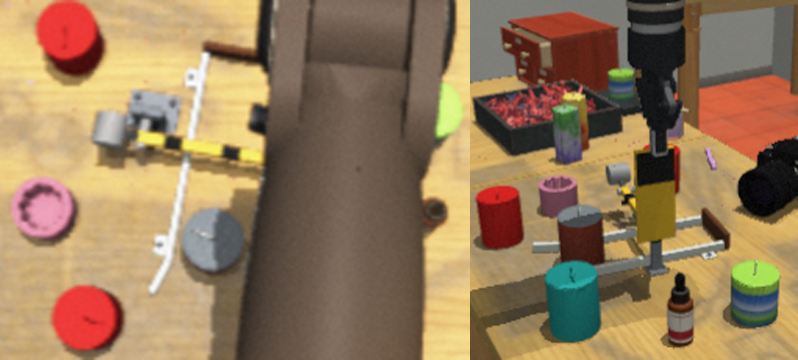

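No contact shows yet; the fingertip is thinner than I assumed. I'll keep creeping.

arm_command(
  motion=[
    [[0,0,0],[0.002,0,0],-1],
    [[0,0,0],[0.001,0,0],-1],
    [[0,0,0],[0,0,0],-1],
  ],
)

```text
t: 4.22
ee_pos: [0.557, -0.0468, 0.1739]
orientation: [180.0, -0.0, 80.1]
wrist_force: [0.3, 0.1, 1.0]
finger_gap: -0.0002
```

arm_command(
  motion=[
    [[0,0,0],[0.002,0,0],-1],
    [[0,0,0],[0.001,0,0],-1],
    [[0,0,0],[0,0,0],-1],
  ],
)

```text
t: 4.47
ee_pos: [0.5575, -0.0441, 0.174]
orientation: [180.0, 0.0, 80.1]
wrist_force: [-0.2, -2.2, 1.6]
finger_gap: -0.0003
```

Contact: about 2.5 N of reaction, with the TCP at lane y ≈ -0.082. Now I'll follow the arc up and over.

arm_command(
  motion=[
    [[0,0,0],[0.0068,0,-0.009],-1],
    [[0,0,0],[0.007,0,-0.0085],-1],
    [[0,0,0],[0.007,0,-0.0082],-1],
    [[0,0,0],[0,0,0],-1],
  ],
)

```text
t: 4.8
ee_pos: [0.5623, -0.0219, 0.2021]
orientation: [179.8, -0.1, 80.2]
wrist_force: [0.1, -0.4, 0.3]
finger_gap: 0.0001
```

```bash
python3 look.py 3
```

```text
4.8 [ 0.0015 -0.0589  0.2021] [ 0.1 -0.4  0.3]
```

View pics/l3.png

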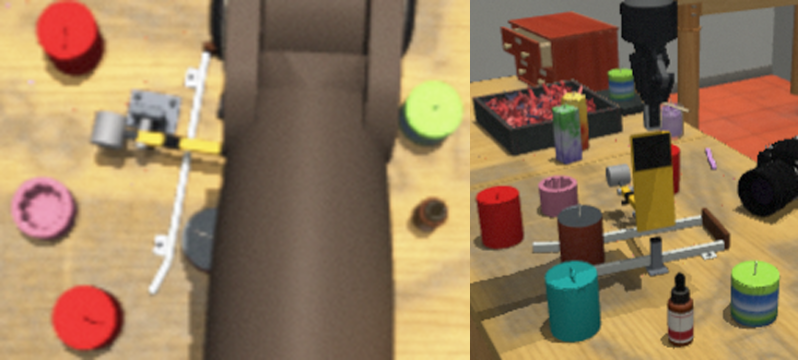

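```bash
python3 - <<'E'
from h import *
b,d=optics.snapshot("side")
s=env.sense()
print(s["t"],proj("side",[s["ee_pos"]]))
x,y=proj("side",[s["ee_pos"]])[0].astype(int)
cv2.imwrite("pics/z4.png",cv2.resize(b[y-70:y+60,x-60:x+60],None,fx=4.5,fy=4.5,interpolation=cv2.INTER_CUBIC))
C=cloud("side",d)
def L(p): return lane(p)
for r in range(y-14,y+40,4):
    print(r,[L(C[r,c]) for c in (x-8,x,x+6)])
E
```

```text
4.95 [[247.0586825  172.28451967]]
158 [array([ 0.173 ,  0.5629, -0.002 ]), array([-0.0033, -0.0749,  0.2388]), array([0.182 , 0.4295, 0.042 ])]
162 [array([ 0.1616,  0.5273, -0.0037]), array([-0.0018, -0.0696,  0.2276]), array([0.1854, 0.4405, 0.0231])]
166 [array([ 0.1513,  0.495 , -0.006 ]), array([ 0.175 ,  0.4765, -0.0029]), array([0.1843, 0.4382, 0.0095])]
170 [array([-0.0195, -0.0662,  0.2104]), array([-0.0013, -0.0663,  0.2077]), array([ 0.0115, -0.0698,  0.2071])]
174 [array([-0.0206, -0.0686,  0.202 ]), array([-0.0022, -0.0684,  0.1992]), array([ 0.0116, -0.0688,  0.1972])]
178 [array([-0.0211, -0.0693,  0.193 ]), array([-0.0021, -0.0675,  0.1893]), array([ 0.0108, -0.0704,  0.1884])]
182 [array([-0.0215, -0.0696,  0.1836]), array([-0.0033, -0.0703,  0.181 ]), array([ 0.0114, -0.068 ,  0.1778])]
186 [array([-0.0229, -0.0731,  0.1757]), array([-0.0039, -0.0715,  0.172 ]), array([ 0.0108, -0.0694,  0.1687])]
190 [array([-0.0221, -0.0694,  0.1644]), array([-0.0045, -0.0725,  0.1628]), array([ 0.0106, -0.0694,  0.159 ])]
194 [array([-0.0224, -0.069 ,  0.1546]), array([-0.0041, -0.0703,  0.152 ]), array([ 0.0093, -0.0726,  0.1507])]
198 [array([-0.0239, -0.073 ,  0.1467]), array([-0.0044, -0.0706,  0.1423]), array([ 0.0091, -0.0726,  0.1409])]
202 [array([-0.0233, -0.07  ,  0.1354]), array([-0.0049, -0.0713,  0.1328]), array([ 0.0076, -0.0764,  0.1329])]
206 [array([-0.0246, -0.0731,  0.1271]), array([-0.0061, -0.0741,  0.1242]), array([ 0.0086, -0.0729,  0.1211])]
210 [array([-0.0258, -0.0762,  0.1188]), array([-0.0052, -0.0705,  0.1123]), array([ 0.0083, -0.0729,  0.111 ])]
```

View pics/z4.png

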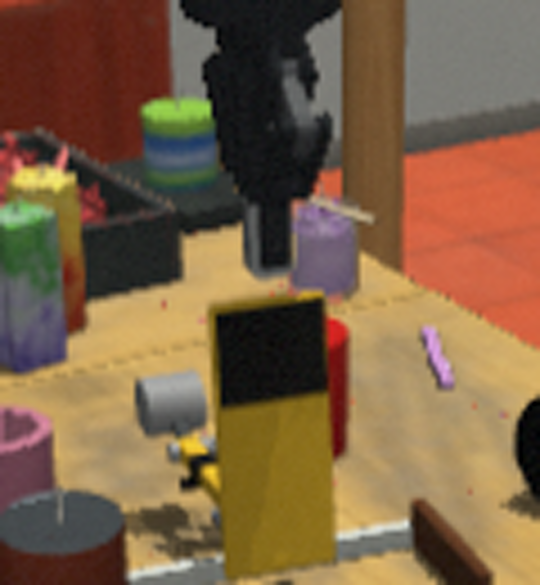

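```bash
python3 - <<'E'
from h import *
D=np.load("pics/side0.npy")
C=cloud("side",D)
for r in (165,175,185,195,205,215,225):print(r,lane(C[r,248]))
s=env.sense();print(s["t"],s["ee_pos"],lane(s["ee_pos"]),s["orientation"],s["wrist_force"],s["finger_gap"])
b,d=optics.snapshot("side");C=cloud("side",d)
for r in range(146,180,2):print(r,lane(C[r,247]), lane(C[r,244]))
E
python3 look.py 5
```

```text
165 [ 0.1813  0.484  -0.0027]
175 [-0.0032 -0.0785  0.2008]
185 [-0.0038 -0.0784  0.1771]
195 [-0.004  -0.0771  0.1524]
205 [-0.0044 -0.0765  0.1275]
215 [-0.0053 -0.0772  0.1028]
225 [-0.0061 -0.0777  0.0775]
4.95 [ 0.56122905 -0.02307428  0.19976411] [ 0.0007 -0.0603  0.1998] [ 1.79977219e+02 -9.29582867e-03  8.01582113e+01] [ 0.34462701 -0.39589854 -0.10983689] 6.868089674705304e-05
146 [-0.009  -0.0946  0.2726] [-0.0132 -0.0873  0.2709]
148 [-0.0029 -0.0754  0.2614] [-0.0076 -0.0691  0.2601]
150 [-0.003  -0.0753  0.257 ] [-0.0078 -0.0694  0.2557]
152 [-0.0015 -0.0703  0.2506] [-0.0075 -0.0681  0.2507]
154 [-0.0026 -0.0735  0.2473] [-0.0069 -0.0658  0.2454]
156 [-0.0026 -0.0731  0.2426] [-0.0078 -0.0682  0.2417]
158 [-0.0034 -0.0752  0.2389] [-0.0084 -0.0696  0.2377]
160 [-0.0034 -0.0749  0.2343] [-0.0088 -0.0706  0.2335]
162 [-0.0027 -0.0723  0.2287] [-0.0083 -0.0685  0.2281]
164 [-0.0024 -0.0709  0.2235] [-0.0077 -0.0662  0.2226]
166 [ 0.1769  0.4824 -0.0053] [0.163  0.4733 0.    ]
168 [ 0.1691  0.4589 -0.0032] [ 0.1597  0.4638 -0.0036]
170 [ 0.1643  0.4447 -0.0047] [ 0.1548  0.4491 -0.0049]
172 [0.0937 0.2271 0.0795] [ 0.1487  0.4305 -0.0045]
174 [-0.0034 -0.0722  0.2008] [-0.0104 -0.0725  0.202 ]
176 [-0.0043 -0.0747  0.1972] [-0.0116 -0.076   0.1988]
178 [-0.0045 -0.0747  0.1925] [-0.0116 -0.0756  0.1939]
5.0 [ 0.0005 -0.0605  0.1994] [-0.3 -0.6 -0. ]
```

View pics/l5.png

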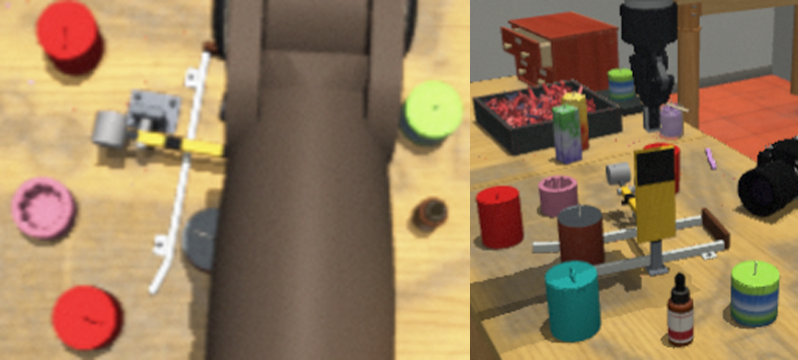

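The barrier has dropped back to rest. The tip slipped over the plate's top edge. The side depth puts the real finger end near z ≈ 0.22 while the reported TCP z is 0.20, so I'll back off and check the finger geometry.

arm_command(
  motion=[
    [[0,0,0],[0,0,-0.02],-1],
    [[0,0,0],[-0.02,0,-0.01],-1],
    [[0,0,0],[-0.035,0,0],-1],
    [[0,0,0],[-0.015,0,0],-1],
    [[0,0,0],[0,0,0.02],-1],
    [[0,0,0],[0,0,0.02],-1],
    [[0,0,0],[0,0,0],-1],
    [[0,0,0],[0,0,0],-1],
  ],
)

```text
t: 5.77
ee_pos: [0.548, -0.0926, 0.1887]
orientation: [-179.8, -0.0, 80.1]
wrist_force: [0.2, 0.5, 1.1]
finger_gap: 0.0002
```

```bash
cat > fing.py <<'E'
from h import *
import sys
b,d=optics.snapshot("side");s=env.sense()
p=s["ee_pos"];print(s["t"],lane(p),s["orientation"].round(2))
x,y=proj("side",[p])[0].astype(int);print(x,y)
q=b[y-70:y+60,x-60:x+60].copy();q=cv2.resize(q,None,fx=4.5,fy=4.5,interpolation=cv2.INTER_CUBIC);cv2.drawMarker(q,(270,315),(255,0,255),0,12,2)
cv2.imwrite(f"pics/f{sys.argv[1]}.png",q)
C=cloud("side",d)
near=np.linalg.norm(C-p,axis=2)<.06
P=np.array([lane(c) for c in C[near]])
P=P[P[:,2]>p[2]-.03]
for z in np.arange(p[2]-.02,p[2]+.05,.006):
    Q=P[(P[:,2]>=z)&(P[:,2]<z+.006)&(P[:,1]<-.088)]
    if len(Q): print(z.round(3),len(Q),Q.min(0),Q.max(0))
E
python3 fing.py 6
```

```text
5.8167 [ 0.0003 -0.1308  0.1898] [-179.95   -0.     80.1 ]
257 188
0.206 1 [ 0.0027 -0.1389  0.2117] [ 0.0027 -0.1389  0.2117]
0.212 20 [-0.013  -0.1411  0.2118] [ 0.0069 -0.1279  0.2166]
0.218 30 [-0.0137 -0.1475  0.218 ] [ 0.0051 -0.1245  0.2237]
0.224 34 [-0.0137 -0.1479  0.2238] [ 0.0053 -0.1263  0.2297]
0.23 32 [-0.0131 -0.1483  0.2298] [ 0.0061 -0.1274  0.2356]
0.236 36 [-0.0131 -0.1493  0.2358] [ 0.0059 -0.1243  0.2417]
```

View pics/f6.png

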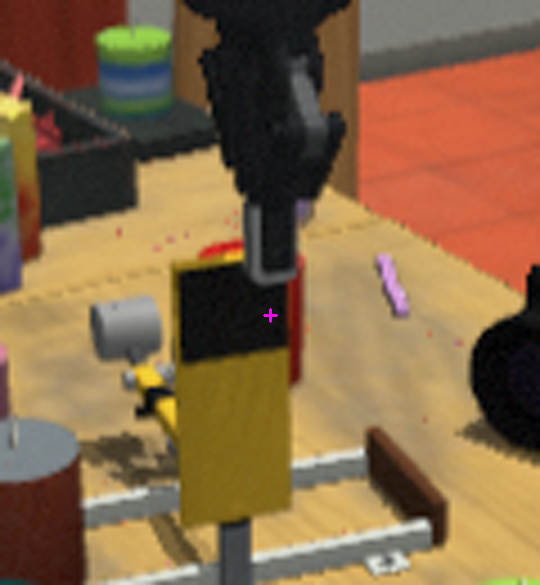

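With the fingers shut, their real end is about 21 mm above the reported TCP: depth gives 0.212 against 0.190. I'll allow for that and go lower so the tip lands on the pad at z ≈ 0.165.

arm_command(
  motion=[
    [[0,0,0],[0,0.004,0.025],-1],
    [[0,0,0],[0,0,0.021],-1],
    [[0,0,0],[0.02,0,0],-1],
    [[0,0,0],[0.015,0,0],-1],
    [[0,0,0],[0,0,0],-1],
    [[0,0,0],[0.005,0,0],-1],
    [[0,0,0],[0.003,0,0],-1],
    [[0,0,0],[0,0,0],-1],
  ],
)

```text
t: 6.48
ee_pos: [0.5608, -0.0523, 0.1455]
orientation: [179.9, 0.2, 80.1]
wrist_force: [-2.1, -5.0, 4.7]
finger_gap: -0.0003
```

```bash
python3 fing.py 7
```

```text
6.5333 [ 0.0053 -0.0891  0.1454] [1.7985e+02 1.7000e-01 8.0070e+01]
253 199
0.161 1 [ 0.0112 -0.0947  0.167 ] [ 0.0112 -0.0947  0.167 ]
0.167 18 [-0.0076 -0.1002  0.1685] [ 0.0133 -0.0893  0.173 ]
0.173 18 [-0.0074 -0.1039  0.1736] [ 0.0104 -0.089   0.1791]
0.179 30 [-0.0073 -0.1057  0.1794] [ 0.011  -0.0881  0.1853]
0.185 24 [-0.008  -0.1063  0.1857] [ 0.0126 -0.0914  0.1907]
0.191 32 [-0.0076 -0.1058  0.1914] [ 0.0109 -0.0891  0.1972]
```

View pics/f7.png

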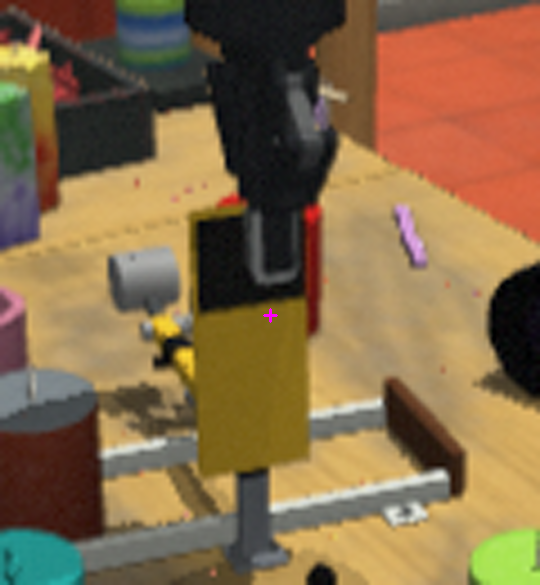

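The finger is firmly on the lower half of the pad with about 5 N of reaction. Now the arc.

arm_command(
  motion=[
    [[0,0,0],[0.0065,0,-0.0104],-1],
    [[0,0,0],[0.0072,0,-0.01],-1],
    [[0,0,0],[0.0079,0,-0.0095],-1],
  ],
)

```text
t: 6.78
ee_pos: [0.5644, -0.0293, 0.1751]
orientation: [179.9, -0.0, 80.1]
wrist_force: [-0.2, -0.6, 0.5]
finger_gap: -0.0002
```

```bash
python3 fing.py 8
```

```text
6.8333 [ 0.0057 -0.0642  0.1771] [ 1.7978e+02 -9.0000e-02  8.0150e+01]
250 182
```

View pics/f8.png

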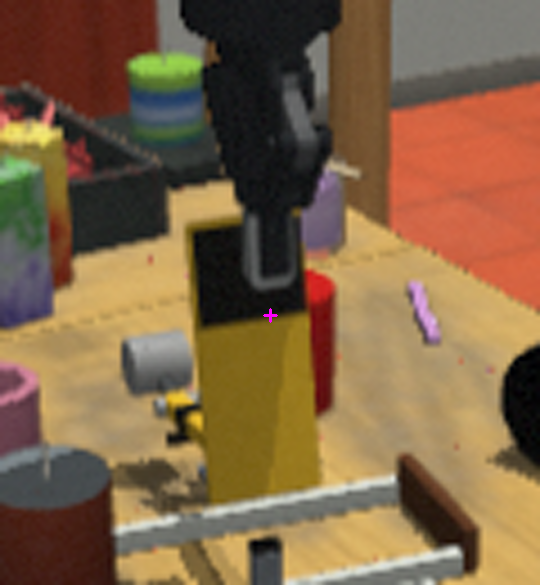

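The finger is holding on the pad and the barrier is rising, with its plate bottom well above the rest post. I'll continue the arc.

arm_command(
  motion=[
    [[0,0,0],[0.0088,0,-0.0089],-1],
    [[0,0,0],[0.0092,0,-0.0085],-1],
    [[0,0,0],[0.0097,0,-0.0079],-1],
    [[0,0,0],[0.0101,0,-0.0073],-1],
  ],
)

```text
t: 7.17
ee_pos: [0.5707, 0.009, 0.207]
orientation: [180.0, -0.0, 80.1]
wrist_force: [0.1, -0.2, 0.1]
finger_gap: -0.0
```

```bash
python3 fing.py 9
```

```text
7.2167 [ 0.005  -0.0254  0.2083] [ 1.7989e+02 -1.0000e-01  8.0210e+01]
243 163
```

View pics/f9.png

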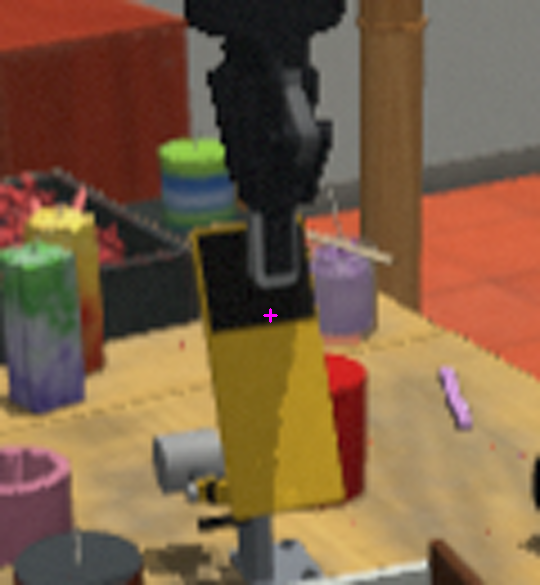

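Still seated on the pad. Next I'll take it past the balance point.

arm_command(
  motion=[
    [[0,0,0],[0.0104,0,-0.0067],-1],
    [[0,0,0],[0.0108,0,-0.006],-1],
    [[0,0,0],[0.0111,0,-0.0054],-1],
    [[0,0,0],[0.0113,0,-0.0047],-1],
    [[0,0,0],[0.0117,0,-0.004],-1],
    [[0,0,0],[0.0118,0,-0.0033],-1],
  ],
)

```text
t: 7.72
ee_pos: [0.5822, 0.0751, 0.2366]
orientation: [180.0, -0.0, 80.1]
wrist_force: [0.1, -0.7, 0.3]
finger_gap: 0.0001
```

```bash
python3 fing.py 10
```

```text
7.7667 [0.0047 0.042  0.237 ] [ 1.7997e+02 -9.0000e-02  8.0210e+01]
234 142
```

View pics/f10.png

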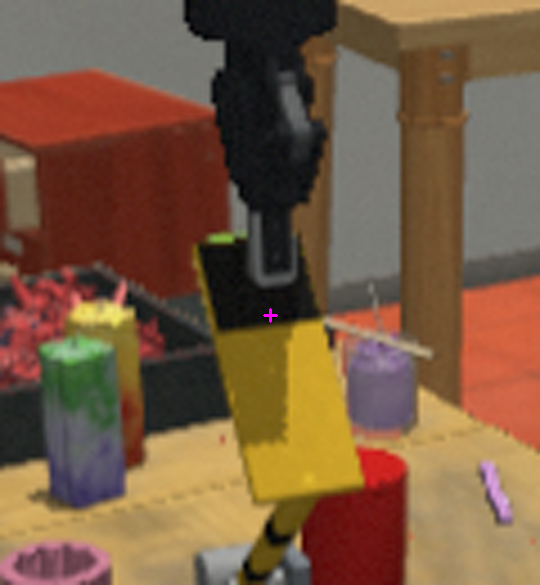

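arm_command(
  motion=[
    [[0,0,0],[0.0121,0,-0.0025],-1],
    [[0,0,0],[0.0121,0,-0.0018],-1],
    [[0,0,0],[0.012,0,-0.001],-1],
    [[0,0,0],[0,0,0],-1],
    [[0,0,0],[0,0,0],-1],
    [[0,0,0],[0,0,0],-1],
  ],
)

```text
t: 8.27
ee_pos: [0.5882, 0.1094, 0.2413]
orientation: [-180.0, 0.0, 80.1]
wrist_force: [0.1, 0.2, -0.1]
finger_gap: -0.0002
```

```bash
python3 look.py 11; python3 fing.py 11
```

```text
8.2667 [0.0045 0.0749 0.2413] [ 0.1  0.2 -0.1]
8.4167 [0.0046 0.0744 0.2414] [-1.7999e+02  1.0000e-02  8.0070e+01]
230 136
```

View pics/f11.png

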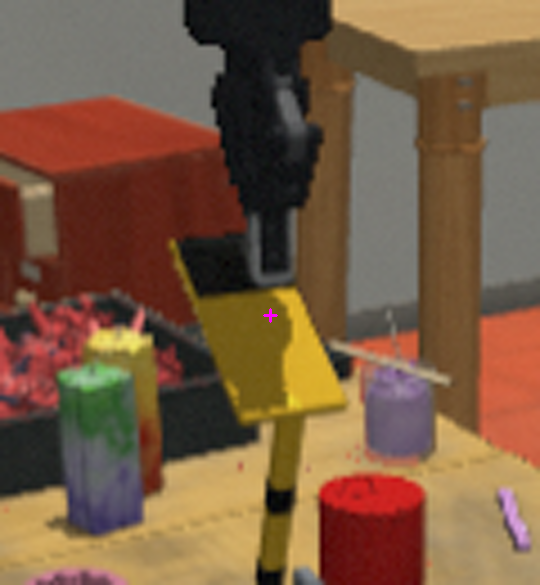

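The bar is nearly upright and past balance. I'll raise the finger clear and check that it stays.

arm_command(
  motion=[
    [[0,0,0],[0,0,-0.02],-1],
    [[0,0,0],[0,0,-0.035],-1],
    [[0,0,0],[0,0,-0.035],-1],
    [[0,0,0],[0,0,0],-1],
    [[0,0,0],[0,0,0],-1],
    [[0,0,0],[0,0,0],-1],
    [[0,0,0],[0,0,0],-1],
    [[0,0,0],[0,0,0],-1],
  ],
)

```text
t: 9.08
ee_pos: [0.5878, 0.1092, 0.33]
orientation: [-179.9, 0.1, 80.1]
wrist_force: [-0.1, 0.1, 0.3]
finger_gap: 0.0004
```

```bash
python3 look.py 12; python3 - <<'E'
from h import *
b,d=optics.snapshot("side");C=cloud("side",d)
h=cv2.cvtColor(b,cv2.COLOR_BGR2HSV)
m=(h[...,0]>18)&(h[...,0]<32)&(h[...,1]>190)&(C[...,2]>.09)&(C[...,2]<.35)
m[:,:180]=0;m[:,300:]=0
P=np.array([lane(c) for c in C[m]]);P=P[(abs(P[:,0])<.05)&(P[:,1]>-.1)&(P[:,1]<.3)]
for z in np.arange(.09,.3,.015):
    Q=P[(P[:,2]>=z)&(P[:,2]<z+.015)]
    if len(Q):print(z.round(3),len(Q),Q.mean(0).round(3),Q[:,1].min(),Q[:,1].max())
E
```

```text
9.0833 [0.0041 0.0746 0.33  ] [-0.1  0.1  0.3]
0.105 25 [-0.005  0.098  0.113] 0.0923 0.1048
0.12 27 [-0.005  0.101  0.127] 0.0945 0.1085
0.135 28 [-0.005  0.105  0.142] 0.0982 0.1091
0.15 1 [-0.009  0.108  0.15 ] 0.1078 0.1078
0.165 19 [-0.005  0.112  0.174] 0.1088 0.1155
0.18 33 [-0.007  0.123  0.187] 0.1076 0.2561
0.195 74 [-0.008  0.167  0.204] 0.1128 0.2418
0.21 114 [-0.007  0.139  0.219] 0.1162 0.1869
0.225 2 [-0.012  0.123  0.225] 0.1222 0.1239
```

View pics/l12.png

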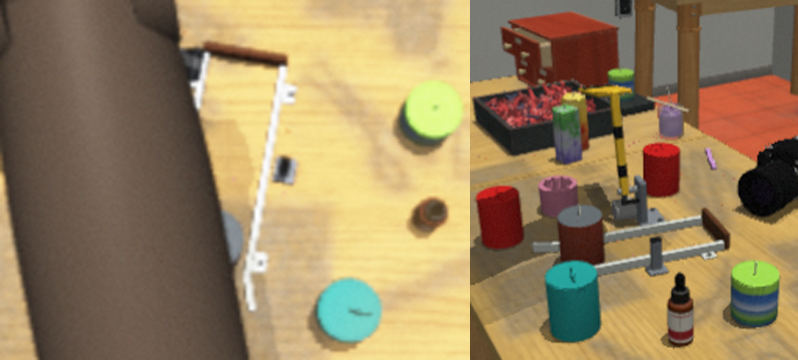

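The barrier leans about 13° past upright, which is 1.8 rad at its stop, with nothing touching it. Next I'll go behind the candle, tilt the tool so the tips lead, and half-open the jaws to make a cradle.

arm_command(
  motion=[
    [[0,0,0],[-0.0096,-0.028,0],-1],
    [[0,0,0],[-0.0096,-0.028,0],-1],
    [[0,0,0],[-0.0096,-0.028,0],-1],
    [[0,0,0],[-0.0096,-0.028,0],0],
    [[0,0,0],[-0.0096,-0.028,0],0],
    [[0,0,0],[-0.0096,-0.028,0],0],
    [[0,0,0],[-0.0096,-0.028,0],0],
    [[0,0,0],[-0.0096,-0.028,0],0],
    [[-5,0,0],[0,0,0],0],
    [[-5,0,0],[0,0,0],0],
    [[-5,0,0],[0,0,0],0],
    [[0,0,0],[0,0,0],0],
  ],
)

```text
t: 10.23
ee_pos: [0.352, 0.0722, 0.3322]
orientation: [164.7, -0.1, 80.2]
wrist_force: [-0.3, -0.5, 0.5]
finger_gap: 0.0426
```

```bash
python3 look.py 13
```

```text
10.2333 [-0.2218 -0.0024  0.3322] [-0.3 -0.5  0.5]
```

View pics/l13.png

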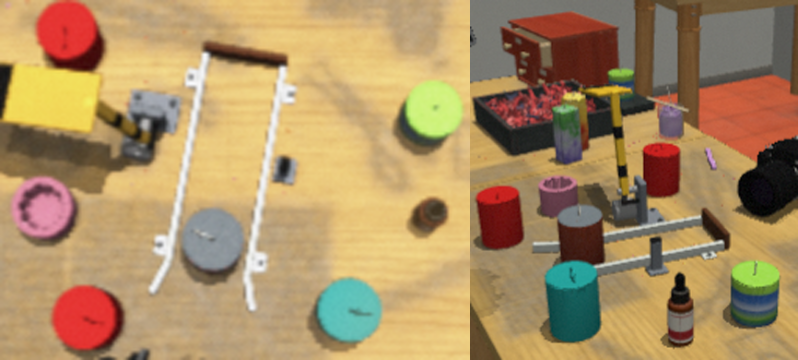

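Lane open, candle untouched, and the tool tilts forward as intended. Descending behind the candle.

arm_command(
  motion=[
    [[0,0,0],[0,-0.0088,0.033],0],
    [[0,0,0],[0,-0.0088,0.033],0],
    [[0,0,0],[0,-0.0088,0.033],0],
    [[0,0,0],[0,-0.0088,0.033],0],
    [[0,0,0],[0,-0.0088,0.033],0],
    [[0,0,0],[0,-0.0088,0.033],0],
    [[0,0,0],[0,-0.0088,0.033],0],
    [[0,0,0],[0,-0.0088,0.033],0],
    [[0,0,0],[0,0,0],0],
    [[0,0,0],[0,0,0],0],
  ],
)

```text
t: 11.17
ee_pos: [0.3534, 0.0715, 0.0566]
orientation: [165.3, 0.2, 80.1]
wrist_force: [-0.1, 0.3, 0.7]
finger_gap: 0.043
```

```bash
python3 - <<'E'
from h import *
for n in("side","top"):
    b,d=optics.snapshot(n);s=env.sense();p=s["ee_pos"];C=cloud(n,d)
    x,y=proj(n,[p])[0].astype(int);print(n,lane(p),x,y)
    x=max(x,90);q=b[max(y-70,0):y+60,x-90:x+90];q=cv2.resize(q,None,fx=4,fy=4,interpolation=cv2.INTER_CUBIC)
    cv2.drawMarker(q,(360,280),(255,0,255),0,12,2)
    cv2.imwrite(f"pics/g_{n}.png",q)
    near=(np.linalg.norm(C-p,axis=2)<.11)&(C[...,2]>.01)
    P=np.array([lane(c) for c in C[near]])
    for z in np.arange(.01,.12,.01):
        Q=P[(P[:,2]>=z)&(P[:,2]<z+.01)&(P[:,0]<-.14)&(P[:,0]>-.3)&(abs(P[:,1])<.06)]
        if len(Q): print(z.round(3),len(Q),Q.min(0),Q.max(0))
E
```

```text
side [-0.2185 -0.0018  0.0589] 150 233
0.01 36 [-0.1692  0.0394  0.0102] [-0.1404  0.055   0.0157]
0.07 2 [-0.2387 -0.0287  0.0784] [-0.2277 -0.0286  0.0788]
0.08 30 [-0.2421 -0.0387  0.0802] [-0.2184  0.0163  0.0899]
0.09 50 [-0.2436 -0.041   0.09  ] [-0.2196  0.0212  0.0999]
0.1 56 [-0.2467 -0.0427  0.1001] [-0.2217  0.0217  0.1096]
0.11 38 [-0.2483 -0.041   0.11  ] [-0.2248  0.0242  0.1184]
top [-0.2175 -0.0013  0.0602] 243 265
0.01 39 [-0.1658 -0.0596  0.0117] [-0.1402  0.0576  0.0194]
0.02 2 [-0.1593 -0.0544  0.02  ] [-0.1459  0.0541  0.02  ]
0.09 9 [-0.2238 -0.0316  0.0916] [-0.215   0.0335  0.0972]
0.1 13 [-0.2249 -0.0356  0.1013] [-0.2176  0.0324  0.1098]
0.11 3 [-0.2211 -0.0263  0.1132] [-0.2206  0.023   0.1166]
```

View pics/g_side.png

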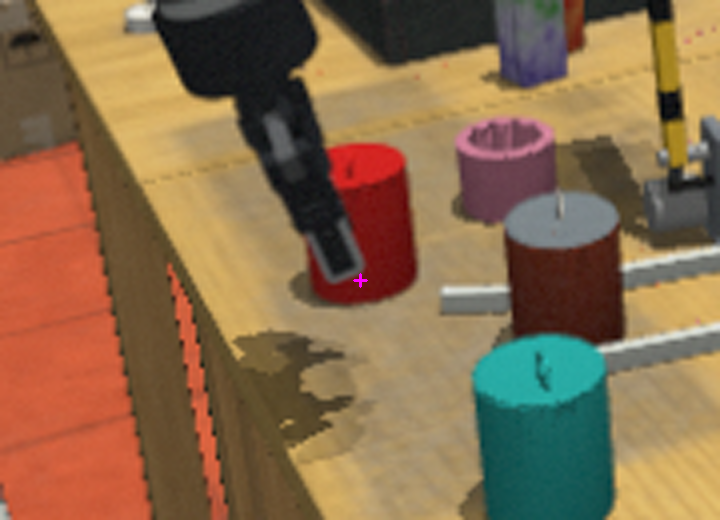

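View pics/g_top.png

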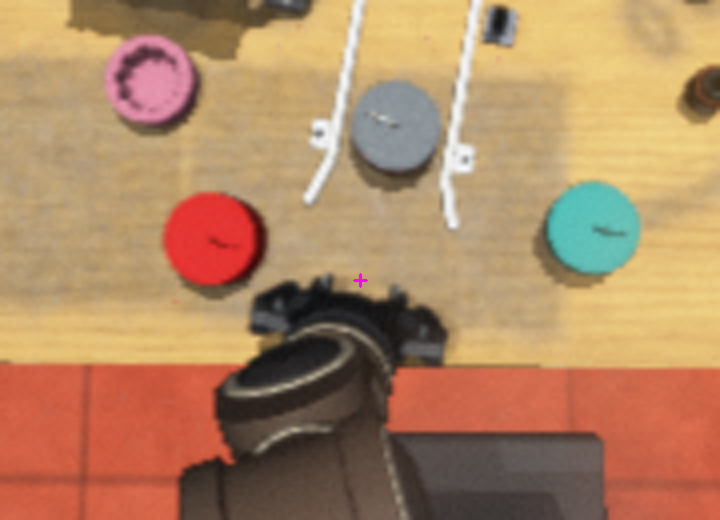

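The tips really sit about 20 mm above the TCP here too, centred on the lane at (345,275) in the side crop. I'll lower until the real tips are at about 30 mm, advance, and look before contact.

arm_command(
  motion=[
    [[0,0,0],[-0.002,-0.0064,0.0237],0],
    [[0,0,0],[0,-0.0064,0.0237],0],
    [[0,0,0],[0,0.0193,0.0052],0],
    [[0,0,0],[0,0.0193,0.0052],0],
    [[0,0,0],[0,0.0193,0.0052],0],
    [[0,0,0],[0,0.0097,0.0026],0],
    [[0,0,0],[0,0,0],0],
    [[0,0,0],[0,0,0],0],
  ],
)

```text
t: 11.93
ee_pos: [0.4241, 0.0583, 0.0102]
orientation: [165.0, -0.0, 80.1]
wrist_force: [-0.3, 0.2, 0.3]
finger_gap: 0.043
```

```bash
cat > c.py <<'E'
from h import *
import sys
s=env.sense();print("tcp",s["t"],lane(s["ee_pos"]),s["orientation"].round(1),s["wrist_force"].round(1))
a,d=optics.snapshot("top");b,_=optics.snapshot("side")
C=cloud("top",d);hs=cv2.cvtColor(a,cv2.COLOR_BGR2HSV)
m=(C[...,2]>.076)&(C[...,2]<.088)&(hs[...,1]<70)&(hs[...,2]>80)
n,l,st,_c=cv2.connectedComponentsWithStats(m.astype(np.uint8))
for i in range(1,n):
    if st[i,4]>60:print(st[i],lane(C[l==i].mean(0)),np.ptp(C[l==i],axis=0).round(3))
a=cv2.resize(a[140:270,175:345],(510,390),interpolation=cv2.INTER_CUBIC)
b=cv2.resize(b[130:310,130:340],(455,390),interpolation=cv2.INTER_CUBIC)
o=np.hstack([a,b]);cv2.imwrite(f"pics/c{sys.argv[1]}.png",cv2.resize(o,(798,323)))
E
python3 c.py 1
```

```text
tcp 11.9333 [-0.1484 -0.0036  0.0102] [165.   -0.   80.1] [-0.3  0.2  0.3]
[240 215  23  23 392] [-0.0999 -0.0043  0.0814] [0.066 0.066 0.012]
```

View pics/c1.png

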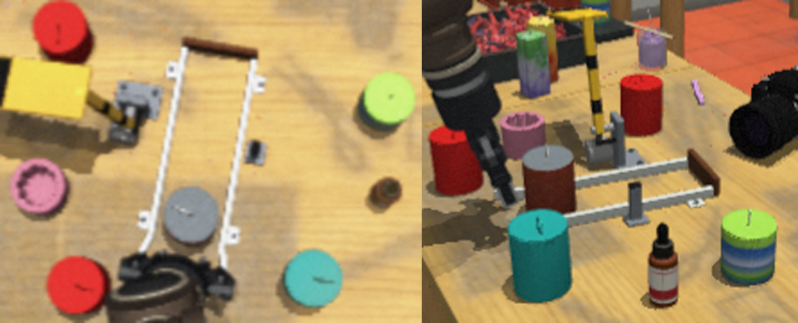

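The fingers are low and centred behind the candle, with the right tip at (508,195) in the side half. Starting the gentle push.

arm_command(
  motion=[
    [[0,0,0],[0,0.0058,0.0016],0],
    [[0,0,0],[0,0.0058,0.0016],0],
    [[0,0,0],[0,0.0048,0.0013],0],
    [[0,0,0],[0,0.0048,0.0013],0],
    [[0,0,0],[0,0.0048,0.0013],0],
    [[0,0,0],[0,0.0048,0.0013],0],
    [[0,0,0],[0,0.0048,0.0013],0],
    [[0,0,0],[0,0.0048,0.0013],0],
    [[0,0,0],[0,0,0],0],
  ],
)

```text
t: 12.78
ee_pos: [0.4656, 0.0509, 0.009]
orientation: [165.0, 0.0, 80.1]
wrist_force: [-0.8, 0.9, -0.8]
finger_gap: 0.0429
```

```bash
python3 c.py 2
```

```text
tcp 12.7833 [-0.1062 -0.0038  0.009 ] [165.    0.   80.1] [-0.8  0.9 -0.8]
[242 208  22  22 362] [-0.0764 -0.004   0.0814] [0.063 0.063 0.011]
```

View pics/c2.png

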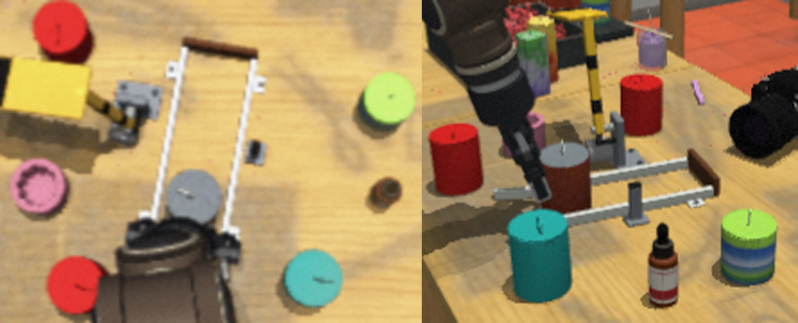

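The candle is sliding with the fingers: upright, lane y ≈ -4 mm, low force. Continuing.

arm_command(
  motion=[
    [[0,0,0],[0,0.0058,0.0015],0],
    [[0,0,0],[0,0.0068,0.0017],0],
    [[0,0,0],[0,0.0068,0.0017],0],
    [[0,0,0],[0,0.0068,0.0017],0],
    [[0,0,0],[0,0.0068,0.0017],0],
    [[0,0,0],[0,0.0068,0.0017],0],
    [[0,0,0],[0,0.0068,0.0017],0],
    [[0,0,0],[0,0.0068,0.0017],0],
    [[0,0,0],[0,0.0058,0.0015],0],
    [[0,0,0],[0,0.0048,0.0012],0],
  ],
)

```text
t: 13.72
ee_pos: [0.5303, 0.0396, 0.0099]
orientation: [165.0, -0.0, 80.1]
wrist_force: [-1.6, 0.9, 0.3]
finger_gap: 0.0422
```

```bash
python3 c.py 3
```

```text
tcp 13.7167 [-0.0405 -0.0038  0.0099] [165.   -0.   80.1] [-1.6  0.9  0.3]
[246 187  22  21 331] [-0.0086 -0.0044  0.0815] [0.061 0.064 0.012]
```

View pics/c3.png

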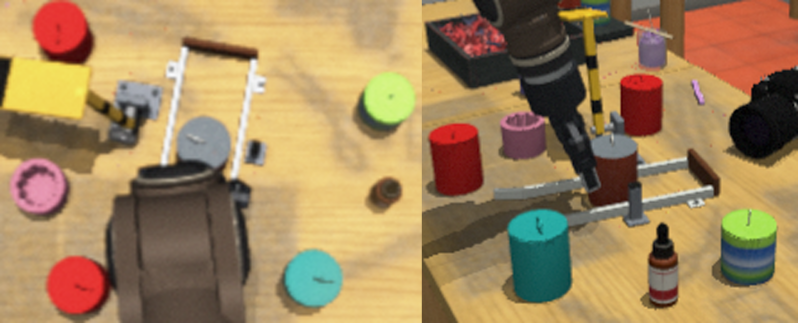

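```bash
python3 - <<'E'
from h import *
for n in("top","side"):
    a,d=optics.snapshot(n);C=cloud(n,d)
    P=np.array([lane(c) for c in C.reshape(-1,3)])
    print(n,"barrier/post side")
    Q=P[(P[:,0]>-.03)&(P[:,0]<.05)&(P[:,1]>.055)&(P[:,1]<.1)&(P[:,2]>.02)]
    for z in np.arange(.02,.24,.02):
        q=Q[(Q[:,2]>=z)&(Q[:,2]<z+.02)]
        if len(q):print(z.round(2),len(q),q.min(0),q.max(0))
    print("gripper")
    Q=P[(P[:,0]>-.11)&(P[:,0]<-.045)&(abs(P[:,1])<.09)&(P[:,2]>.02)&(P[:,2]<.2)]
    for z in np.arange(.02,.2,.02):
        q=Q[(Q[:,2]>=z)&(Q[:,2]<z+.02)]
        if len(q):print(z.round(2),len(q),q.min(0),q.max(0))
E
```

```text
top barrier/post side
0.02 18 [-0.0188  0.0756  0.0225] [0.0245 0.0962 0.0393]
0.04 37 [-0.0168  0.0746  0.0408] [0.0295 0.0996 0.0597]
0.06 61 [-0.0131  0.0762  0.0604] [0.0333 0.0998 0.0799]
0.08 22 [-0.0076  0.0752  0.08  ] [0.028  0.0977 0.0984]
0.1 9 [-0.0078  0.0962  0.1013] [0.0053 0.0997 0.1121]
gripper
0.06 1 [-0.0503 -0.0399  0.0777] [-0.0503 -0.0399  0.0777]
0.08 20 [-0.0598 -0.0518  0.0817] [-0.0466  0.0535  0.0997]
0.1 10 [-0.0609 -0.061   0.1005] [-0.0503  0.0557  0.1156]
0.12 72 [-0.0845 -0.0695  0.1211] [-0.0574  0.0636  0.1385]
0.14 3 [-0.0708 -0.0515  0.1404] [-0.0639  0.0601  0.1425]
0.16 7 [-0.0649 -0.0359  0.1725] [-0.0456  0.0121  0.1794]
0.18 11 [-0.0528 -0.0197  0.1802] [-0.0474  0.0092  0.1989]
side barrier/post side
0.04 38 [-0.0152  0.0708  0.0482] [0.0279 0.0975 0.0598]
0.06 126 [-0.0149  0.0707  0.06  ] [0.0294 0.099  0.0796]
0.08 45 [-0.0117  0.0873  0.0804] [0.0034 0.0993 0.0988]
0.1 39 [-0.01    0.0913  0.1003] [0.0033 0.0999 0.1199]
0.12 10 [-0.0091  0.0952  0.1212] [0.0029 0.0996 0.1329]
gripper
0.02 19 [-0.0621 -0.0378  0.0202] [-0.0454  0.0162  0.0399]
0.04 68 [-0.0667 -0.042   0.0407] [-0.046   0.0227  0.0592]
0.06 41 [-0.075  -0.0577  0.06  ] [-0.0462  0.0209  0.0798]
0.08 91 [-0.0833 -0.066   0.0803] [-0.0522  0.0147  0.0999]
0.1 119 [-0.0926 -0.0716  0.1002] [-0.0515  0.0176  0.12  ]
0.12 220 [-0.095  -0.0756  0.1201] [-0.0552  0.0071  0.1399]
0.14 115 [-0.109  -0.0508  0.1402] [-0.0584 -0.0212  0.1599]
0.16 202 [-0.1096 -0.0468  0.16  ] [-0.0484 -0.0129  0.1799]
0.18 208 [-0.1097 -0.0459  0.18  ] [-0.0526 -0.0144  0.1999]
```

Clearances are fine: the gripper's left edge is at y ≈ 0.064 and the bar is beyond 0.087 at that height. Finishing the push.

arm_command(
  motion=[
    [[0,0,0],[0,0.0058,0.0015],0],
    [[0,0,0],[0,0.0068,0.0017],0],
    [[0,0,0],[0,0.0068,0.0017],0],
    [[0,0,0],[0,0.0068,0.0017],0],
    [[0,0,0],[0,0.0068,0.0017],0],
    [[0,0,0],[0,0.0068,0.0017],0],
    [[0,0,0],[0,0.0068,0.0017],0],
    [[0,0,0],[0,0.0058,0.0015],0],
    [[0,0,0],[0,0.0048,0.0012],0],
    [[0,0,0],[0,0.0038,0.001],0],
    [[0,0,0],[0,0,0],0],
    [[0,0,0],[0,0,0],0],
  ],
)

```text
t: 14.92
ee_pos: [0.5918, 0.0289, 0.0109]
orientation: [165.0, -0.0, 80.1]
wrist_force: [0.0, -0.1, -0.7]
finger_gap: 0.0425
```

```bash
python3 c.py 4
```

```text
tcp 14.9167 [ 0.0218 -0.0038  0.0109] [165.   -0.   80.1] [ 0.  -0.1 -0.7]
[249 167  22  17 259] [ 0.0585 -0.0037  0.0815] [0.051 0.064 0.012]
```

View pics/c4.png

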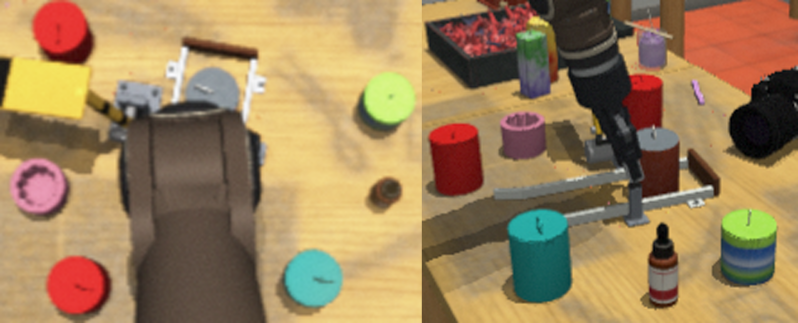

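By the cradle offset the candle is at lane x ≈ 0.053; the partly hidden view reads 0.058. I'll back straight out, rise, and check unobstructed.

arm_command(
  motion=[
    [[0,0,0],[0,-0.0097,-0.0026],0],
    [[0,0,0],[0,-0.0193,-0.0052],0],
    [[0,0,0],[0,-0.0193,-0.0052],0],
    [[0,0,0],[0,-0.029,-0.0078],0],
    [[0,0,0],[0,-0.029,-0.0078],0],
    [[0,0,0],[0,-0.029,-0.0078],0],
    [[0,0,0],[0,-0.029,-0.0078],0],
    [[0,0,0],[0,0.007,-0.029],0],
    [[0,0,0],[0,0.007,-0.029],0],
    [[0,0,0],[0,0.007,-0.029],0],
    [[0,0,0],[0,0,0],0],
    [[0,0,0],[0,0,0],0],
  ],
)

```text
t: 16.02
ee_pos: [0.4225, 0.0589, 0.1026]
orientation: [164.7, -0.1, 80.1]
wrist_force: [-0.1, 0.2, 0.5]
finger_gap: 0.0423
```

```bash
python3 c.py 5
```

```text
tcp 16.0167 [-0.15   -0.0033  0.1026] [ 1.647e+02 -1.000e-01  8.010e+01] [-0.1  0.2  0.5]
[249 167  22  22 363] [ 0.05   -0.0035  0.0814] [0.067 0.064 0.011]
```

View pics/c5.png

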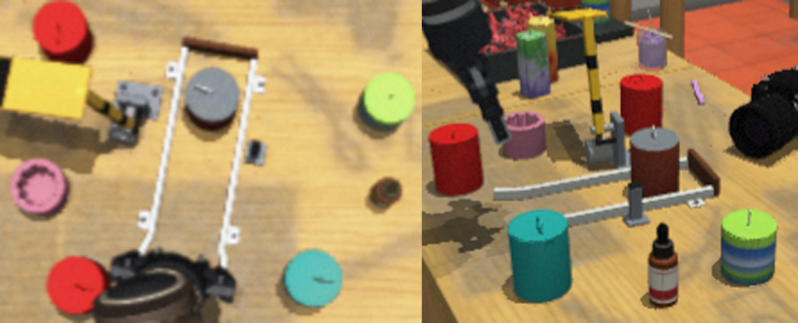

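The candle stands upright at lane (0.050, -0.0035), which is 12 mm past the requirement. The barrier is up, the bystanders haven't moved, and the gripper is clear. Handing in.

```bash
python3 -c "
from rig import env
print(env.close_job())"
```

```text
the job is handed in; nothing more can be done
None
```

The barrier is raised and the brown candle is put away beyond it. I handed the job in at about 16 s, and no verdict was reported.

**What I did**
- **First try at the barrier:** it failed. The finger slipped over the top edge of the push pad and the barrier fell shut again. The depth picture showed the real finger ends about 20 mm above the reported TCP.
- **Second try:** I pushed about 20 mm lower and followed the arc. The barrier fell open to its stop, at about 1.8 rad from depth, and stayed there untouched.
- **Candle:** I pushed it about 150 mm along the lane with half-open, tilted fingers. Wrist force read about 2 N or less during the push. Then I backed straight out and rose clear.

**Last checks**
- **Candle:** it stands upright at lane x ≈ +50 mm (38 needed) and y ≈ -3.5 mm. While the gripper was in the way the view read 58 mm; the clear view gave 50.
- **Barrier:** still raised in the final pictures.
- **Bystanders:** the striped candle, dye bottle and pink mould look unmoved. I judged this by eye and did not measure it.
- **Gripper:** clear of everything.

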